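# Aim, clamp and prove the overhead phone arm

## Task

Swing the phone arm of the filming stand round until the middle of the phone is over the middle of the show pot on its turntable, then tighten the clamp lever (clockwise from above) until it has bitten and takes a push of about 10 N at its red knob without turning any more; never force it with more than 15 N, or the clamp is strained. Then prove that the clamp holds: push sideways with the fingertips on the bare tube of the arm, just short of the phone, with about 7 N for half a second; the arm must not swing, and the phone must stay over the pot. Leave the other pots, the trays and the brush where they are.

Things in the scene. Friction and masses are not known exactly. Their poses are not given: they have to be found in the camera images.
- stand: The filming stand, fixed: round white foot 176 mm across and 16 mm high, upright aluminium post 22 mm thick. Origin at the centre of the foot's underside, on the table; the vertical axis through it is the pivot of the arm and also the axis of the clamp screw.
- swing_arm: Phone arm, swings on the post about the stand's axis; slack it drags 0.1 N m and stays put. White hub 62 mm across, 162 to 190 mm up; level bare tube 14 mm thick, 40 to 140 mm from the pivot; then a white cradle with a red phone, 74 mm along the arm by 150 across by 9, flat. Origin on the pivot at table level, x to the phone, z up. The pot is anticlockwise of its start, within its travel.
- phone_mid (a point): Middle of the phone, 200 mm from the pivot, 175 mm above the table.
- tube_grip (a point): Point on the centre line of the arm's tube, 125 mm from the pivot, 176 mm above the table: the place to take the tube between the fingers from above, or to push on its side. The cradle begins 32 mm farther out. Clamped as asked, the arm holds a push of about 10 N there; more makes it slip.
- handle: Clamp lever on top of the stand, black with a red knob. Origin on the screw's axis 204 mm up; x to the knob, z up. Clockwise from above (negative about z) tightens. Slack, it drags about 5 N at the knob and stays put; after some 0.3 to 0.6 rad (varies, not to be seen) it bites and the force rises about 5 N per 0.065 rad. Under 8 N clamps too little, over 17 N strains. Let go, it may spring back 0.1 rad.
- handle_knob (a point): Middle of the lever's red knob, an upright round grip 18 mm thick and 32 mm high, 65 mm from the screw's axis, 241 mm above the table. The black lever, 11 mm thick, joins it from the axis side; round the rest of it 40 mm is clear, with nothing above. The lever always points well away from the tube.
- washer: Steel pressure washer 60 mm across and 10 mm thick round the screw, under the lever: the screw presses it down on the cork-lined top of the arm's hub and so clamps the arm by friction. It sinks 2 to 4 mm before it bites. Origin at the centre of its underside, 192 to 194 mm above the table at the start.
- pot_mid (a point): Middle of the show pot's rim, 72 mm above the table: a grey-green glazed pot 80 mm across with small stone plants, fixed in the middle of a round white turntable 150 mm across. The pot's middle lies 195 to 205 mm from the stand's pivot, so that the phone can stand over it.
- tray_left: Bystander: clear tray of stone plants, 200 by 140 by 50 mm. Origin at the centre of its underside, as for the other bystanders.
- tray_right: Bystander: clear tray of stone plants, 160 by 140 by 50 mm.
- pot_cream: Bystander: cream pot 72 mm across, 75 mm high with its plants, beside the stand.
- pot_clay: Bystander: terracotta pot 60 mm across, 62 mm high with its plants, beside the stand.
- pot_black: Bystander: square black pot, 70 by 70 by 75 mm with its plants.
- pot_brown: Bystander: brown pot with two lugs, 90 mm across, 95 mm high with its plants.
- brush: Bystander: a brush with a wooden handle, 160 mm long, lying on the table.
Mind the look-alikes: they are no part of the job. What is shaped like the part that bears pot_mid but blue or orange is not meant.

How it is judged (in metres and radians):
On the way, in this order (a step that is already met when the one before it is completed fails the run):
1. the slack arm stands still with the middle of the phone within 15 mm of being over the middle of the pot (horizontal distance between phone_mid and pot_mid below 0.015 m and angular speed of swing_arm below 0.08 rad/s), for 0.2 s.
2. the lever is pushed tight: it stands still under the push while the washer bears on the arm with over 33 N (about 8 N at the knob), the phone still over the pot (contact force between washer and swing_arm above 33 N and contact force between the fingers and handle above 2 N and angular speed of handle below 0.15 rad/s and horizontal distance between phone_mid and pot_mid below 0.015 m), for 0.2 s.
3. the fingers, off the lever, push on the clamped arm with over 5 N for 0.3 s and it does not swing, the phone still over the pot (contact force between the fingers and swing_arm above 5 N and contact force between the fingers and handle below 0.5 N and contact force between washer and swing_arm above 28 N and angular speed of swing_arm below 0.05 rad/s and horizontal distance between phone_mid and pot_mid below 0.015 m), for 0.3 s.
At the end, for the whole second after the job is handed in: The middle of the phone is within 15 mm (seen from above) of the middle of the pot, the arm is at rest, the clamp is tight (the washer bears on the arm with more than 28 N), and the fingers are off the arm and the lever (horizontal distance between phone_mid and pot_mid below 0.015 m and contact force between washer and swing_arm above 28 N and angular speed of swing_arm below 0.05 rad/s and contact force between the fingers and swing_arm below 0.1 N and contact force between the fingers and handle below 0.1 N); the robot touches nothing.
It fails at once if the clamp is strained: the lever is forced until the washer bears with over 125 N (about 17 N at the knob) (contact force between the fingers and handle above 1 N and contact force between washer and swing_arm above 125 N).
It fails at once if a bystander (tray, other pot, brush) is moved by more than 15 mm (distance of any of tray_left, tray_right, pot_cream, pot_clay, pot_black, pot_brown, brush from where it was at the start of the episode above 0.015 m).
It also fails if it takes over 72 s, if anything falls off the work surface, if the arm or the gripper's body presses on something with over 40 N, if the wrist force passes 120 N, or if a joint passes its speed limit or range.

## Robot

A 6-joint arm with a two-finger parallel gripper is mounted at the origin on the work surface. World frame = base frame: x ahead of the robot, y to its left, z up, the work surface at z = 0. Lengths are in m, angles in degrees, forces in N, time in s.
With the tool pointing down it reaches from about 0.25 to 0.725 m from the base axis. Payload 9.7 kg.
Tool frame: the origin (TCP) lies at the very end of the fingers, on their centre line; the grasp point (between the pads) lies 19 mm behind it; y points along the fingers, x is the direction in which the jaws open and shut, and the axes are right-handed (so a half turn about y gives the same grasp; the last joint's range is limited). The gripper opens to 85 mm and grips with 20 to 120 N. Pads are 22 mm wide; open, the fingers measure 114 mm over their backs; the gripper's body (76 mm by 85 mm) begins 54 mm behind the grasp point. The pads swing forward as they close: fully open they stand 13 mm farther back than shut.
Start: joints at [-70.646, 4.979, 10.078, 95.1, 0, 90], TCP at [0.182, -0.519, 0.231] pointing down, gripper open.
Joint ranges: [-179.16, 179.16], [-48.56, 103.87], [-65.8, 70.77], [-126.05, 130.52], [-82.76, 87.17], [-180, 180]. Speed limits (degrees/s): [127.2, 127.2, 147.25, 180, 180, 180].

## Interface

Orientations are given as [roll, pitch, yaw] about the fixed x, y, z axes, in that order (R = Rz(yaw) Ry(pitch) Rx(roll)).
In Python, from workcell import bot gives the robot as it stands.
- The arm moves only by the shell command python3 -m jog 'ROWS' [FORCE]. ROWS is JSON, a list of rows, each a list of 7 numbers: the closure, from 0 (fully open) to 1 (shut), then the shift along the world's x, y, z in units of 25 mm (1.0 is 25 mm), then the turn, a rotation vector about the world's x, y, z in units of 5 degrees (1.0 is 5 degrees). A call has 1 to 5 rows; each row is the pose to reach, as a shift and turn from the pose commanded when the call began; what a row does not reach only later rows make up. A row lasts 1/10 s, in which the tool goes at most 50 mm and 8.59 degrees, less where a joint would pass 70% of its speed; a pose out of reach is approached as far as the arm can. A call with a gripper value outside its range is refused whole. The fingers move at their own pace and stop on an object; FORCE is the grip in N (left out, the last holds). Time passes only in rows, so rows that repeat a pose let the fingers close. It gives the time, the measured TCP pose, the force and the opening at its end, in the units of the state.
- bot.get_obs(): the state, without advancing time (a new reading comes with each control period).
- bot.camera(name): name is "scene" or "top"; returns (picture, depth): 480x640x3 uint8, red, green, blue; 480x640 float32, m along the optical axis (not along the pixel's ray), 0 where there is no reading.
- bot.camera_model(name): a dict with "fx", "fy", "cx", "cy" (pixels), "rvec" (rotation vector, rad) and "tvec" (3), from world to camera coordinates, as OpenCV has them. Camera axes: x right, y down, z forward; pixel columns grow to the right and rows downward; lengths in m; the calibration is good to about 2 mm. A picture is of the moment at which its call begins. camera_model takes no time and is no camera call.
- bot.job_done(): hands the job in, once; it reports no verdict.
Trained networks look in the newest picture that a camera, given by its name, has taken for a name from the list of things; names that differ only in an ending like _2 or _b are one class to them, and where a whole thing is asked for, a point or a joint stands for the part that bears it (a point fixed in the world has none). Each returns a list of dicts, best first, with "conf" (0 to 1); they miss things now and then, are a little off and sometimes report something else, mostly with a low value. They report only what shows in the picture. A call takes as long as a camera call. They do not tell look-alikes from the thing itself.
- bot.regions_of(camera, label): "pixels" (480x640 bool, what is visible of it) and "point" ([row, column] in pixels, amid what is visible of it).
The state is a dict: "time": time; "q": joint angles; "qd": joint speeds; "joint_efforts": joint torques, N m; "ee_pos": TCP position; "tcp_rot": TCP orientation; "wrist_force": force on the tool from outside, world axes, zero at the start; "torque": the same for the moment, N m; "opening": finger opening in m.
Only numpy, scipy, OpenCV 4.12 (cv2) and the standard library are available. Lean on these libraries where they do the work, as an engineer would, in place of code of your own. Each camera call takes 0.05 s, during which the arm holds its last target. There are 200 camera calls.

## Working session

There is one attempt and no reset: what is moved stays moved. The work goes in short steps, Python scripts to look and compute and a shell command to move; the robot and the scene stay as the last step left them, time stands still between calls to the robot, and variables do not carry over. Pictures are saved under pics/ and viewed, about 8 in all and at most 12, crops included, and the job is handed in when it is done.

```bash
mkdir -p pics; ls; cat > h.py <<'E'
import numpy as np, cv2
from workcell import bot
def cam(n):
    m=bot.camera_model(n); R=cv2.Rodrigues(np.array(m['rvec'],float))[0]; return m,R,np.array(m['tvec'],float).ravel()
def w_depth(n,r,c,d):
    m,R,t=cam(n); p=np.array([(c-m['cx'])/m['fx']*d,(r-m['cy'])/m['fy']*d,d]); return R.T@(p-t)
def w_plane(n,r,c,z):
    m,R,t=cam(n); v=R.T@np.array([(c-m['cx'])/m['fx'],(r-m['cy'])/m['fy'],1]); o=-R.T@t; return o+v*(z-o[2])/v[2]
def cloud(n,depth):
    m,R,t=cam(n); r,c=np.mgrid[0:480,0:640]; d=depth
    p=np.stack([(c-m['cx'])/m['fx']*d,(r-m['cy'])/m['fy']*d,d],-1); return (p-t)@R
E
python3 - <<'E'
from h import *
for n in("scene","top"):
    im,d=bot.camera(n); cv2.imwrite(f"pics/{n}0.png",im[...,::-1]); np.savez(f"{n}0.npz",im=im,d=d)
    P=cloud(n,d)
    m,R,t=cam(n); print(n,-R.T@t)
    for l in("phone_mid","pot_mid","handle_knob","handle","stand","tube_grip","washer"):
        for o in bot.regions_of(n,l)[:3]:
            px=o['pixels']&(d>0); q=P[px]
            print(l,round(o['conf'],2),np.round(o['point']),px.sum(),np.round(np.median(q,0),3) if len(q) else '',np.round(q.min(0),3) if len(q) else '',np.round(q.max(0),3) if len(q) else '')
print(bot.get_obs())
E
```

```text
pics
scene [ 0.9640493  -0.51981403  1.39178215]
phone_mid 0.92 [256. 361.] 1768 [0.59  0.071 0.183] [ 0.452 -0.139 -0.005] [0.689 0.24  0.238]
pot_mid 0.78 [264. 404.] 1472 [0.698 0.192 0.022] [0.614 0.133 0.011] [0.761 0.283 0.101]
pot_mid 0.71 [175. 308.] 1190 [0.237 0.255 0.023] [ 0.143  0.197 -0.006] [0.294 0.353 0.101]
pot_mid 0.63 [294. 217.] 1742 [ 0.326 -0.258  0.022] [ 0.235 -0.323 -0.   ] [ 0.387 -0.175  0.099]
handle_knob 0.73 [270. 294.] 195 [ 0.52  -0.11   0.233] [ 0.453 -0.161  0.02 ] [ 0.538 -0.071  0.263]
handle 0.47 [270. 295.] 171 [ 0.521 -0.114  0.234] [ 0.5   -0.161  0.221] [ 0.537 -0.077  0.263]
stand 0.7 [281. 312.] 4120 [ 0.543 -0.068  0.08 ] [ 0.417 -0.177 -0.005] [0.688 0.224 0.263]
tube_grip 0.57 [259. 364.] 1752 [0.592 0.074 0.183] [ 0.459 -0.12  -0.005] [0.688 0.253 0.204]
washer 0.46 [274. 302.] 145 [ 0.525 -0.096  0.206] [ 0.485 -0.117  0.197] [ 0.541 -0.062  0.212]
top [0.23701029 0.04549258 1.50244329]
phone_mid 0.58 [191. 303.] 2376 [0.598 0.078 0.181] [ 0.482 -0.091 -0.006] [0.724 0.164 0.194]
phone_mid 0.16 [182. 178.] 4557 [0.653 0.402 0.046] [ 0.
[... 759 characters left out ...]
04] [ 0.482 -0.119  0.192] [ 0.542 -0.06   0.212]
{'time': 0.8, 'q': array([-7.06458711e+01,  4.97649888e+00,  1.00800103e+01,  9.50999574e+01,
        2.84732764e-03,  8.99991972e+01]), 'qd': array([ 0.05444371,  0.00780312, -0.03979885,  0.02194456,  0.03544272,
       -0.00153145]), 'joint_efforts': array([ 3.04289628e-03, -5.20055115e+01,  4.64834046e+01,  1.23957881e-03,
        7.78171784e-05,  3.82513520e-05]), 'ee_pos': array([ 0.18228696, -0.51891489,  0.23132329]), 'tcp_rot': array([-8.99971527e+01, -3.55412313e-03, -7.06450683e+01]), 'wrist_force': array([-0.86249824,  0.48815733, -0.16679442]), 'torque': array([0.00654002, 0.02407824, 0.04477493]), 'opening': 0.08547404323442293}
```

View pics/top0.png

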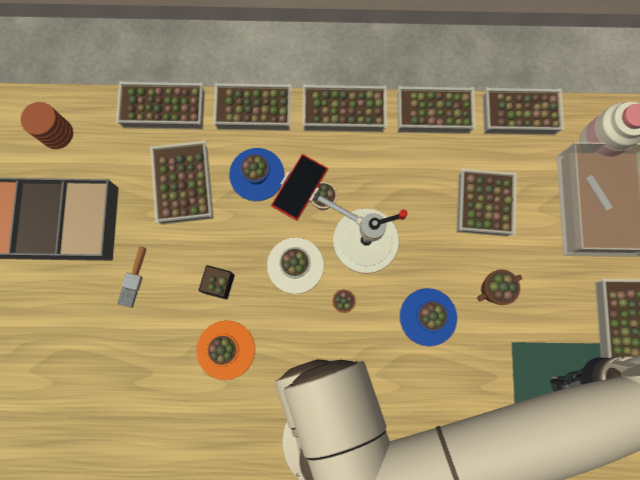

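View pics/scene0.png

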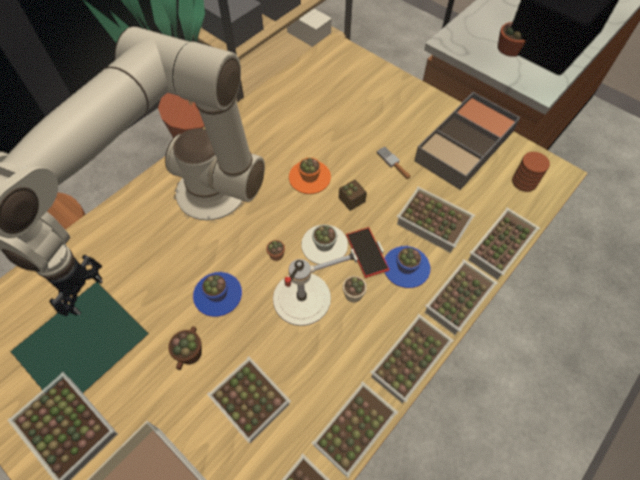

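The top view shows the stand at about (366,241), the phone at (300,187), the knob at (403,214) and the white turntable with the show pot at (295,264). The scene view agrees: pot (324,240), knob (289,281). Blue and orange turntables are look-alikes.

```bash
cat > meas.py <<'E'
from h import *
def circ(q):
    c=q.mean(0)
    from scipy.optimize import least_squares
    f=lambda p:np.hypot(q[:,0]-p[0],q[:,1]-p[1])-p[2]
    return least_squares(f,[*c,0.07],loss='soft_l1',f_scale=.003).x
def edge(mask):
    cs,_=cv2.findContours(mask.astype(np.uint8),cv2.RETR_EXTERNAL,cv2.CHAIN_APPROX_NONE)
    return cv2.convexHull(max(cs,key=cv2.contourArea))[:,0]
def meas(im,d,n):
    P=cloud(n,d); hsv=cv2.cvtColor(im,cv2.COLOR_RGB2HSV)
    white=(hsv[...,1]<50)&(hsv[...,2]>150)
    red=((hsv[...,0]<8)|(hsv[...,0]>172))&(hsv[...,1]>150)&(hsv[...,2]>90)
    def near(x,y,r,z0,z1): return (np.hypot(P[...,0]-x,P[...,1]-y)<r)&(P[...,2]>z0)&(P[...,2]<z1)
    out={}
    for k,(x,y,r,z0,z1) in dict(foot=(.5,-.07,.13,.005,.03),table=(.43,.11,.1,.005,.04)).items():
        m=white&near(x,y,r,z0,z1); e=edge(m); q=P[m]; z=np.median(q[:,2])
        pts=np.array([w_plane(n,v,u,z) for u,v in e]); out[k]=(circ(pts[:,:2]),z,m.sum())
    m=near(.43,.11,.06,.045,.12); q=P[m]; out['pot']=((q.min(0)+q.max(0))/2,q[:,2].max())
    pts=np.array([w_plane(n,v,u,.07) for u,v in edge(m)]); out['potc']=circ(pts[:,:2])
    m=red&near(.5,-.08,.12,.225,.28); q=P[m]; out['knob']=((q.min(0)+q.max(0))/2,q[:,2].max(),m.sum())
    m=near(.5,-.08,.3,.165,.2)&(red|(hsv[...,2]<60)); 
    e=edge(m); z=np.median(P[m][:,2]); pts=np.array([w_plane(n,v,u,z) for u,v in e])[:,:2]
    rc=cv2.minAreaRect((pts*1000).astype(np.float32)); out['phone']=(rc,z,m.sum())
    m=near(.51,-.07,.05,.197,.215); q=P[m]; out['washer']=(np.median(q,0),(q.min(0)+q.max(0))/2,m.sum())
    return out
if __name__=="__main__":
    import sys
    np.set_printoptions(precision=4,suppress=True)
    for n in("top","scene"):
        if len(sys.argv)>1: im,d=bot.camera(n)
        else: z=np.load(f"{n}0.npz"); im,d=z['im'],z['d']
        print(n); [print(' ',k,v) for k,v in meas(im,d,n).items()]
E
python3 meas.py
```

```text
top
  foot (array([ 0.5112, -0.0897,  0.0858]), np.float64(0.015276733450954183), np.int64(2713))
  table (array([0.4417, 0.0954, 0.0731]), np.float64(0.01746645939150952), np.int64(1650))
  pot (array([0.4424, 0.0965, 0.0804]), np.float64(0.0975291607248873))
  potc [0.4417 0.0967 0.0396]
  knob (array([ 0.5288, -0.1521,  0.2505]), np.float64(0.2627120503220843), np.int64(54))
  phone (((609.2178955078125, 84.2474136352539), (73.23400115966797, 149.00071716308594), 60.696983337402344), np.float64(0.18089490358015883), np.int64(1772))
  washer (array([ 0.5064, -0.0857,  0.2037]), array([ 0.5121, -0.0896,  0.2053]), np.int64(368))
scene
  foot (array([ 0.5145, -0.0906,  0.0848]), np.float64(0.01743632040328795), np.int64(1992))
  table (array([0.4421, 0.0966, 0.0718]), np.float64(0.01998818154928624), np.int64(793))
  pot (array([0.4403, 0.0978, 0.0712]), np.float64(0.0970288230073615))
  potc [0.4411 0.097  0.0423]
  knob (array([ 0.5313, -0.1525,  0.2519]), np.float64(0.2626080478087326), np.int64(31))
  phone (((609.6145629882812, 85.825927734375), (57.71730422973633, 129.40426635742188), 59.81682586669922), np.float64(0.18312789582239136), np.int64(538))
  washer (array([ 0.5204, -0.093 ,  0.2056]), array([ 0.5115, -0.0879,  0.2046]), np.int64(231))
```

```bash
python3 -m jog '[[0,0,0,2,0,0,0],[0,0.5,0.6,4,0,0,0],[0,1.6,2.1,4,0,0,1.6],[0,2.8,3.7,4,0,0,3.2],[0,4,5.3,4,0,0,4.8]]' 25
python3 -m jog '[[0,1.2,1.6,0,0,0,1.5],[0,2.4,3.2,0,0,0,3.47],[0,3.6,4.8,0,0,0,3.47],[0,4.8,6.4,0,0,0,3.47],[0,6,8,0,0,0,3.47]]'
python3 -m jog '[[0,1.2,1.6,0,0,0,0],[0,2.4,3.2,0,0,0,0],[0,3.6,4.8,0,0,0,0],[0,4.8,6.4,0,0,0,0],[0,5.6,8.2,0,0,0,0]]'
```

```text
time: 1.3
ee_pos: [0.283, -0.3853, 0.3317]
tcp_rot: [-90.0, -0.1, -46.4]
wrist_force: [1.0, -0.6, -1.0]
opening: 0.0854
time: 1.8
ee_pos: [0.4331, -0.1845, 0.3316]
tcp_rot: [-90.0, -0.1, -29.3]
wrist_force: [1.6, -0.5, 0.2]
opening: 0.0853
time: 2.3
ee_pos: [0.5736, 0.0203, 0.3306]
tcp_rot: [-90.0, 0.0, -29.3]
wrist_force: [1.1, -0.3, 1.0]
opening: 0.0854
```

```bash
python3 -m jog '[[0,0,0,-1.8,0,0,0],[0,0,0,-3.6,0,0,0],[0,0,0,-5.4,0,0,0],[0,0,0,-6.5,0,0,0],[0,0,0,-6.9,0,0,0]]'
python3 -m jog '[[0.6,0,0,0,0,0,0],[1,0,0,0,0,0,0],[1,0,0,0,0,0,0],[1,0,0,0,0,0,0],[1,0,0,0,0,0,0]]' 25
python3 -m jog '[[1,0,0,0,0,0,0],[1,0,0,0,0,0,0],[1,0,0,0,0,0,0]]' 25
python3 - <<'E'
from h import *
import numpy as np
p=np.array([.5115,-.0895]);e=bot.get_obs()['ee_pos'][:2]
v=e-p;r=np.hypot(*v);a=np.arctan2(v[1],v[0]);print(r,np.degrees(a))
for k in range(1,11):
    b=a+np.radians(4.99*k); print(k,np.round((p+r*np.array([np.cos(b),np.sin(b)])-e)/.025,2))
E
```

```text
time: 2.8
ee_pos: [0.5708, 0.0186, 0.1555]
tcp_rot: [-90.1, 0.2, -29.3]
wrist_force: [0.2, -0.3, -0.1]
opening: 0.0852
time: 3.3
ee_pos: [0.5728, 0.0186, 0.1598]
tcp_rot: [-89.9, -0.1, -29.3]
wrist_force: [-12.0, 7.7, 11.5]
opening: 0.0134
time: 3.6
ee_pos: [0.5728, 0.0186, 0.1599]
tcp_rot: [-89.9, -0.1, -29.3]
wrist_force: [0.1, -0.6, 6.5]
opening: 0.013
0.12425347982519185 60.418792654393044
1 [-0.39  0.2 ]
2 [-0.79  0.36]
3 [-1.2   0.49]
4 [-1.62  0.58]
5 [-2.05  0.63]
6 [-2.48  0.65]
7 [-2.92  0.63]
8 [-3.35  0.57]
9 [-3.77  0.47]
10 [-4.18  0.34]
```

```bash
python3 -m jog '[[1,-0.19,0.1,0,0,0,0.5],[1,-0.39,0.2,0,0,0,1],[1,-0.79,0.36,0,0,0,2],[1,-1.2,0.49,0,0,0,3],[1,-1.62,0.58,0,0,0,4]]'
python3 -m jog '[[1,-0.43,0.05,0,0,0,1],[1,-0.86,0.07,0,0,0,2],[1,-1.3,0.05,0,0,0,3],[1,-1.73,-0.01,0,0,0,4],[1,-2.15,-0.11,0,0,0,5]]'
python3 -m jog '[[1,-0.2,-0.06,0,0,0,0.5],[1,-0.41,-0.13,0,0,0,1],[1,-0.41,-0.13,0,0,0,1],[1,-0.41,-0.13,0,0,0,1],[1,-0.41,-0.13,0,0,0,1]]'
python3 - <<'E'
from h import *
for n in("top","scene"):
    im,d=bot.camera(n); cv2.imwrite(f"pics/{n}1.png",im[...,::-1]); np.savez(f"{n}1.npz",im=im,d=d)
a=cv2.imread("pics/top1.png")[120:360,180:480]; b=cv2.imread("pics/scene1.png")[140:380,180:480]
cv2.imwrite("pics/c1.png",cv2.resize(np.hstack([a,b]),None,fx=1.33,fy=1.33))
E
```

```text
time: 4.1
ee_pos: [0.5319, 0.0326, 0.1598]
tcp_rot: [-90.1, -0.1, -9.1]
wrist_force: [0.7, -5.6, 6.9]
opening: 0.0131
time: 4.6
ee_pos: [0.4784, 0.0294, 0.1598]
tcp_rot: [-90.2, -0.1, 15.9]
wrist_force: [2.3, -8.0, 5.7]
opening: 0.013
time: 5.1
ee_pos: [0.4684, 0.026, 0.1598]
tcp_rot: [-90.2, -0.1, 20.6]
wrist_force: [0.8, -7.5, 5.0]
opening: 0.0131
```

View pics/c1.png

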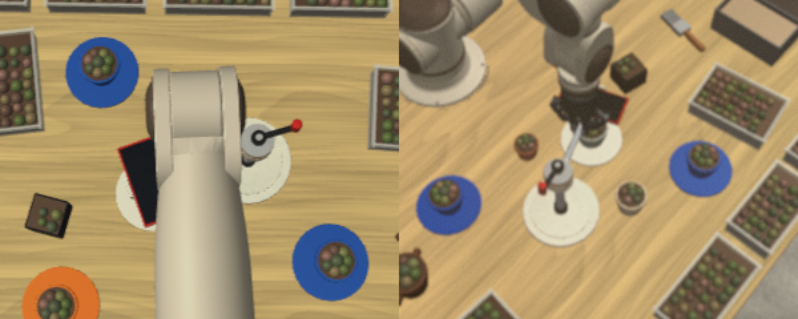

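The phone is over the white turntable's pot. I'll release, rise and move aside.

```bash
python3 -m jog '[[1,0,0,0,0,0,0],[0.5,0,0,0,0,0,0],[0,0,0,0,0,0,0],[0,0,0,0,0,0,0],[0,0,0,0,0,0,0]]'
python3 -m jog '[[0,0,0,1,0,0,0],[0,0,0,2.8,0,0,0],[0,0,0,4.6,0,0,0],[0,0,0,6.2,0,0,0],[0,0,0,7,0,0,0]]'
python3 - <<'E'
from workcell import bot
print(bot.get_obs()['q'])
E
python3 -m jog '[[1,1.3,-1.2,0,0,0,-1.6],[1,2.6,-2.4,0,0,0,-3.2],[1,3.9,-3.6,0,0,0,-4.8],[1,4.5,-5.2,0,0,0,-6.4],[1,4.5,-6.8,0,0,0,-8]]'
python3 - <<'E'
from workcell import bot
print(bot.get_obs()['q'])
E
python3 meas.py new
```

```text
time: 5.7
ee_pos: [0.4677, 0.0272, 0.1586]
tcp_rot: [-90.0, 0.0, 20.7]
wrist_force: [0.3, -0.7, 0.9]
opening: 0.0705
time: 6.2
ee_pos: [0.468, 0.0272, 0.3372]
tcp_rot: [-90.1, -0.2, 20.7]
wrist_force: [0.7, -0.2, -0.4]
opening: 0.0854
[ 3.32311234e+00 -2.47442677e+00  1.45984133e+01  1.06861670e+02
  5.38578075e-03  7.26067578e+01]
time: 6.7
ee_pos: [0.5819, -0.1442, 0.3318]
tcp_rot: [-90.0, 0.1, -19.6]
wrist_force: [0.2, -1.3, -0.2]
opening: 0.0121
[-1.39249425e+01  1.65666032e+01  3.50140008e+01  1.08580075e+02
  9.98094897e-03  9.56399780e+01]
topTraceback (most recent call last):
  File "meas.py", line 33, in <module>
    print(n); [print(' ',k,v) for k,v in meas(im,d,n).items()]
                                         ~~~~^^^^^^^^
  File "meas.py", line 21, in meas
    m=red&near(.5,-.08,.12,.225,.28); q=P[m]; out['knob']=((q.min(0)+q.max(0))/2,q[:,2].max(),m.sum())
                                                            ~~~~~^^^
    return umr_minimum(a, axis, None, out, keepdims, initial, where)
ValueError: zero-size array to reduction operation minimum which has no identity
```

```bash
sed -i "s/    m=red&near(.5,-.08,.12,.225,.28); q=P\[m\]; out/    m=red\&near(.5,-.08,.12,.225,.28); q=P[m]\n    if len(q): out/" meas.py
python3 -m jog '[[1,0,0,0,0,0,1.7],[1,0,0,0,0,0,3.4],[1,0,0,0,0,0,5.1],[1,0,0,0,0,0,6.8],[1,0,0,0,0,0,8.5]]'
python3 -m jog '[[1,0,0,0,0,0,1.7],[1,0,0,0,0,0,3.4],[1,0,0,0,0,0,5.1],[1,0,0,0,0,0,6.8],[1,0,0,0,0,0,8.5]]'
python3 -m jog '[[1,0,0,0,0,0,1.7],[1,0,0,0,0,0,3.4],[1,0,0,0,0,0,5.1],[1,0,0,0,0,0,6.8],[1,0,0,0,0,0,8.2]]'
python3 meas.py new
```

```text
time: 7.25
ee_pos: [0.5803, -0.1428, 0.3336]
tcp_rot: [-90.0, 0.0, 23.6]
wrist_force: [0.2, 1.1, -0.2]
opening: -0.0002
time: 7.75
ee_pos: [0.5803, -0.1428, 0.3336]
tcp_rot: [-90.0, -0.0, 66.1]
wrist_force: [-0.0, 0.2, 0.6]
opening: -0.0004
time: 8.25
ee_pos: [0.5803, -0.1428, 0.3336]
tcp_rot: [-90.0, -0.0, 107.1]
wrist_force: [0.3, 0.2, 0.0]
opening: 0.0
top
  foot (array([ 0.4762, -0.0538,  0.0437]), np.float64(0.015343181941242498), np.int64(1467))
  table (array([0.4407, 0.0958, 0.0722]), np.float64(0.017215965628998315), np.int64(720))
  pot (array([0.4241, 0.1316, 0.0678]), np.float64(0.06776990870366299))
  potc [0.4509 0.1586 0.0384]
  phone (((442.0896911621094, 96.27296447753906), (148.14324951171875, 72.68223571777344), 20.840412139892578), np.float64(0.18094378166390457), np.int64(1840))
  washer (array([ 0.5141, -0.0744,  0.2033]), array([ 0.5133, -0.0789,  0.2038]), np.int64(210))
scene
  foot (array([ 0.5145, -0.0906,  0.0849]), np.float64(0.017318419792779864), np.int64(1971))
  table (array([0.4505, 0.0949, 0.0655]), np.float64(0.019782720281887253), np.int64(532))
  pot (array([0.4555, 0.0944, 0.0732]), np.float64(0.09878603344903225))
  potc [0.4526 0.0927 0.034 ]
  knob (array([ 0.5316, -0.1523,  0.2536]), np.float64(0.2640685983343776), np.int64(32))
  phone (((486.4365234375, 110.9911880493164), (55.078948974609375, 69.32180786132812), 22.288997650146484), np.float64(0.1831627145226021), np.int64(293))
  washer (array([ 0.5271, -0.0996,  0.2051]), array([ 0.5114, -0.0872,  0.2032]), np.int64(33))
```

Phone (0.4421, 0.0963) is within 1 mm of the pot centre. Next comes the lever, approached from its +x side.

```bash
python3 -m jog '[[1,0,0,-1.6,0,0,0],[1,0,0,-3.2,0,0,0],[1,0,0,-4.2,0,0,0],[1,0,0,-4.2,0,0,0],[1,0,0,-4.2,0,0,0]]'
python3 - <<'E'
from h import *
o=bot.get_obs();e=o['ee_pos'];print(e,o['tcp_rot'],o['wrist_force'],o['torque'])
p=np.array([.5115,-.0895])
for t in [6]+list(range(2,-50,-2)):
    a=np.radians(-73.4+t);u=np.array([np.cos(a),np.sin(a)]);n=np.array([-u[1],u[0]])
    C=p+.065*u+.020*n; print(t,np.round((C-e[:2])/.025,2),'turn',round((-73.4+t+180-o['tcp_rot'][2])/5,2))
E
```

```text
time: 8.85
ee_pos: [0.5801, -0.1428, 0.2296]
tcp_rot: [-90.0, -0.0, 106.6]
wrist_force: [0.5, 0.0, -0.3]
opening: 0.0001
[ 0.58012934 -0.1428399   0.2295885 ] [-8.99978673e+01 -3.56709291e-03  1.06588593e+02] [ 0.4577783   0.00643678 -0.26974257] [-0.00606733 -0.01925213  0.05013949]
6 [-1.01  0.04] turn 1.2
2 [-1.16 -0.08] turn 0.4
0 [-1.24 -0.13] turn 0.0
-2 [-1.32 -0.18] turn -0.4
-4 [-1.4  -0.23] turn -0.8
-6 [-1.48 -0.27] turn -1.2
-8 [-1.57 -0.32] turn -1.6
-10 [-1.65 -0.36] turn -2.0
-12 [-1.74 -0.39] turn -2.4
-14 [-1.83 -0.43] turn -2.8
-16 [-1.92 -0.46] turn -3.2
-18 [-2.01 -0.49] turn -3.6
-20 [-2.1  -0.51] turn -4.0
-22 [-2.19 -0.53] turn -4.4
-24 [-2.29 -0.55] turn -4.8
-26 [-2.38 -0.56] turn -5.2
-28 [-2.47 -0.57] turn -5.6
-30 [-2.57 -0.58] turn -6.0
-32 [-2.66 -0.59] turn -6.4
-34 [-2.76 -0.59] turn -6.8
-36 [-2.85 -0.58] turn -7.2
-38 [-2.95 -0.58] turn -7.6
-40 [-3.04 -0.57] turn -8.0
-42 [-3.14 -0.56] turn -8.4
-44 [-3.23 -0.54] turn -8.8
-46 [-3.32 -0.52] turn -9.2
-48 [-3.42 -0.5 ] turn -9.6
```

```bash
python3 -m jog '[[1,-0.5,-0.04,0,0,0,0],[1,-1,-0.06,0,0,0,0.2],[1,-1.16,-0.08,0,0,0,0.4],[1,-1.24,-0.13,0,0,0,0],[1,-1.24,-0.13,0,0,0,0]]'
python3 -m jog '[[1,-0.08,-0.05,0,0,0,-0.4],[1,-0.16,-0.1,0,0,0,-0.8],[1,-0.24,-0.14,0,0,0,-1.2],[1,-0.24,-0.14,0,0,0,-1.2]]'
python3 -m jog '[[1,-0.09,-0.05,0,0,0,-0.4],[1,-0.17,-0.09,0,0,0,-0.8],[1,-0.26,-0.12,0,0,0,-1.2],[1,-0.26,-0.12,0,0,0,-1.2]]'
```

```text
time: 9.35
ee_pos: [0.5498, -0.1464, 0.2305]
tcp_rot: [-90.1, 0.1, 106.6]
wrist_force: [-0.1, -0.1, 0.1]
opening: 0.0002
time: 9.75
ee_pos: [0.5445, -0.1497, 0.23]
tcp_rot: [-90.2, 0.1, 100.7]
wrist_force: [5.3, 0.4, 0.4]
opening: -0.0
time: 10.15
ee_pos: [0.5377, -0.1529, 0.2298]
tcp_rot: [-90.1, 0.1, 94.7]
wrist_force: [4.6, -0.7, 2.9]
opening: 0.0001
```

```bash
python3 -m jog '[[1,-0.09,-0.04,0,0,0,-0.4],[1,-0.18,-0.07,0,0,0,-0.8],[1,-0.18,-0.07,0,0,0,-0.8]]'
python3 -m jog '[[1,-0.09,-0.03,0,0,0,-0.4],[1,-0.18,-0.05,0,0,0,-0.8],[1,-0.18,-0.05,0,0,0,-0.8]]'
```

```text
time: 10.45
ee_pos: [0.5329, -0.1546, 0.2296]
tcp_rot: [-90.1, 0.0, 90.8]
wrist_force: [4.7, -0.5, 3.7]
opening: 0.0
time: 10.75
ee_pos: [0.5282, -0.1559, 0.2294]
tcp_rot: [-90.1, 0.0, 86.8]
wrist_force: [3.9, -1.6, 3.3]
opening: -0.0
```

```bash
python3 -m jog '[[1,-0.09,-0.02,0,0,0,-0.4],[1,-0.09,-0.02,0,0,0,-0.4],[1,-0.09,-0.02,0,0,0,-0.4]]'
```

```text
time: 11.05
ee_pos: [0.5258, -0.1563, 0.229]
tcp_rot: [-90.0, 0.0, 84.8]
wrist_force: [5.3, -1.8, 3.4]
opening: -0.0001
```

```bash
python3 -m jog '[[1,-0.1,-0.02,0,0,0,-0.4],[1,-0.19,-0.03,0,0,0,-0.8],[1,-0.19,-0.03,0,0,0,-0.8]]'
```

```text
time: 11.35
ee_pos: [0.5208, -0.157, 0.2289]
tcp_rot: [-90.0, 0.0, 80.8]
wrist_force: [3.0, -1.6, 2.9]
opening: -0.0001
```

```bash
python3 -m jog '[[1,-0.09,-0.01,0,0,0,-0.4],[1,-0.09,-0.01,0,0,0,-0.4]]'
```

```text
time: 11.55
ee_pos: [0.5186, -0.1572, 0.2289]
tcp_rot: [-90.0, 0.0, 78.8]
wrist_force: [3.8, -1.6, 3.6]
opening: 0.0
```

```bash
python3 -m jog '[[1,-0.09,-0.01,0,0,0,-0.4],[1,-0.09,-0.01,0,0,0,-0.4]]'
```

```text
time: 11.75
ee_pos: [0.5166, -0.1575, 0.2289]
tcp_rot: [-90.0, -0.0, 76.8]
wrist_force: [6.3, -1.7, 3.3]
opening: -0.0006
```

```bash
python3 -m jog '[[1,-0.09,-0.01,0,0,0,-0.4],[1,-0.09,-0.01,0,0,0,-0.4]]'
```

```text
time: 11.95
ee_pos: [0.5148, -0.1576, 0.2289]
tcp_rot: [-90.1, -0.0, 74.8]
wrist_force: [7.7, -1.8, 2.2]
opening: 0.0
```

```bash
python3 -m jog '[[1,-0.05,0,0,0,0,-0.2],[1,-0.05,0,0,0,0,-0.2]]'
```

```text
time: 12.15
ee_pos: [0.5138, -0.1577, 0.2289]
tcp_rot: [-90.1, -0.0, 73.8]
wrist_force: [8.8, -2.5, 2.6]
opening: 0.0005
```

```bash
python3 -m jog '[[1,-0.05,0,0,0,0,-0.2],[1,-0.09,0.01,0,0,0,-0.4],[1,-0.09,0.01,0,0,0,-0.4],[1,-0.09,0.01,0,0,0,-0.4]]'
```

```text
time: 12.55
ee_pos: [0.5119, -0.1577, 0.229]
tcp_rot: [-90.2, -0.0, 71.8]
wrist_force: [11.3, -2.6, 2.6]
opening: -0.0001
```

```bash
python3 -m jog '[[1,-0.02,0,0,0,0,0],[1,-0.02,0,0,0,0,0],[1,-0.02,0,0,0,0,0],[1,-0.02,0,0,0,0,0]]'
```

```text
time: 12.95
ee_pos: [0.5116, -0.1577, 0.229]
tcp_rot: [-90.2, -0.0, 71.9]
wrist_force: [12.6, -3.3, 1.8]
opening: 0.0001
```

```bash
python3 -m jog '[[1,0.2,-0.06,0,0,0,0],[1,0.5,-0.15,0,0,0,0],[1,1,-0.3,0,0,0,0],[1,1.4,-0.42,0,0,0,0],[1,1.4,-0.42,0,0,0,0]]'
python3 -m jog '[[1,0,0,1.5,0,0,0.5],[1,0,0,3,0,0,2],[1,0,0,4.2,0,0,3.5],[1,0.6,0.8,4.2,0,0,5],[1,0.6,1.6,4.2,0,0,6.5]]'
python3 meas.py new | egrep "top|scene|knob|phone|washer"
python3 - <<'E'
from h import *
o=bot.get_obs();e=o['ee_pos'];print(o['wrist_force'])
p=np.array([.5115,-.0895]);a=np.radians(110.6);u=np.array([np.cos(a),np.sin(a)]);n=np.array([u[1],-u[0]])
for g in (.035,.018,.012): print(g,(np.r_[p+.123*u+g*n,.160]-e)/.025,(110.6-o['tcp_rot'][2])/5, n)
E
```

```text
time: 13.45
ee_pos: [0.5456, -0.1681, 0.2276]
tcp_rot: [-89.9, 0.0, 71.7]
wrist_force: [-0.3, 0.5, -0.3]
opening: -0.0001
time: 13.95
ee_pos: [0.5609, -0.1278, 0.3339]
tcp_rot: [-90.0, 0.0, 104.5]
wrist_force: [0.7, -0.1, -0.6]
opening: 0.0002
top
  phone (((442.0857849121094, 96.27201843261719), (148.1404266357422, 72.68084716796875), 20.840442657470703), np.float64(0.180968982675354), np.int64(1836))
  washer (array([ 0.5157, -0.0723,  0.2003]), array([ 0.5148, -0.0746,  0.2028]), np.int64(130))
scene
  knob (array([ 0.4967, -0.1525,  0.2505]), np.float64(0.26323863438928363), np.int64(35))
  phone (((473.6070251464844, 105.748291015625), (82.79093170166016, 69.32317352294922), 22.288938522338867), np.float64(0.1831394316514089), np.int64(416))
  washer (array([ 0.5229, -0.0973,  0.2022]), array([ 0.5193, -0.0898,  0.2057]), np.int64(187))
[-0.0278051  -0.10254041 -0.73846154]
0.035 [-2.36073414  6.56655305 -6.94914763] 1.2179874426043 [0.93605954 0.35184165]
0.018 [-2.99725462  6.32730073 -6.94914763] 1.2179874426043 [0.93605954 0.35184165]
0.012 [-3.22190891  6.24285873 -6.94914763] 1.2179874426043 [0.93605954 0.35184165]
```

```bash
python3 -m jog '[[1,-0.5,1.5,0,0,0,0.6],[1,-1.1,3,0,0,0,1.2],[1,-1.7,4.6,0,0,0,1.2],[1,-2.36,6.5,0,0,0,1.2],[1,-2.36,6.57,0,0,0,1.2]]'
python3 -m jog '[[1,0,0,-1.8,0,0,0],[1,0,0,-3.6,0,0,0],[1,0,0,-5.4,0,0,0],[1,0,0,-6.9,0,0,0],[1,0,0,-6.9,0,0,0]]'
python3 -m jog '[[1,-0.2,-0.08,0,0,0,0],[1,-0.4,-0.15,0,0,0,0],[1,-0.56,-0.21,0,0,0,0],[1,-0.56,-0.21,0,0,0,0]]'
```

```text
time: 14.55
ee_pos: [0.499, 0.0397, 0.3345]
tcp_rot: [-90.0, -0.0, 110.3]
wrist_force: [-0.2, -0.7, -0.4]
opening: -0.0004
time: 15.05
ee_pos: [0.4982, 0.0353, 0.1561]
tcp_rot: [-89.5, -0.1, 110.1]
wrist_force: [0.8, 0.3, 0.3]
opening: 0.0
time: 15.45
ee_pos: [0.4873, 0.0308, 0.1631]
tcp_rot: [-90.1, 0.0, 110.2]
wrist_force: [0.6, -0.3, 0.7]
opening: 0.0
```

```bash
python3 -m jog '[[1,-0.04,-0.015,0,0,0,0],[1,-0.08,-0.03,0,0,0,0],[1,-0.08,-0.03,0,0,0,0]]'
```

```text
time: 15.75
ee_pos: [0.4855, 0.0304, 0.1618]
tcp_rot: [-90.1, 0.0, 110.2]
wrist_force: [1.2, -0.0, 1.7]
opening: -0.0001
```

```bash
python3 -m jog '[[1,-0.02,-0.01,0,0,0,0],[1,-0.04,-0.015,0,0,0,0],[1,-0.04,-0.015,0,0,0,0]]'
```

```text
time: 16.05
ee_pos: [0.4848, 0.0302, 0.1617]
tcp_rot: [-90.1, 0.0, 110.2]
wrist_force: [5.8, 2.4, 3.1]
opening: -0.0003
```

```bash
python3 -m jog '[[1,-0.007,-0.003,0,0,0,0],[1,-0.007,-0.003,0,0,0,0],[1,-0.007,-0.003,0,0,0,0],[1,-0.007,-0.003,0,0,0,0],[1,-0.007,-0.003,0,0,0,0]]'
```

```text
time: 16.55
ee_pos: [0.4848, 0.0302, 0.1617]
tcp_rot: [-90.1, 0.0, 110.2]
wrist_force: [6.1, 1.7, 2.3]
opening: 0.0
```

```bash
python3 -m jog '[[1,-0.008,-0.003,0,0,0,0],[1,-0.008,-0.003,0,0,0,0],[1,-0.008,-0.003,0,0,0,0],[1,-0.008,-0.003,0,0,0,0],[1,-0.008,-0.003,0,0,0,0]]'
```

```text
time: 17.05
ee_pos: [0.4847, 0.0302, 0.1617]
tcp_rot: [-90.1, 0.0, 110.2]
wrist_force: [6.3, 1.8, 2.0]
opening: 0.0002
```

```bash
python3 -m jog '[[1,0,0,0,0,0,0],[1,0,0,0,0,0,0],[1,0,0,0,0,0,0]]'
```

```text
time: 17.35
ee_pos: [0.4847, 0.0302, 0.1617]
tcp_rot: [-90.1, 0.0, 110.2]
wrist_force: [7.6, 3.3, 2.7]
opening: -0.0
```

The arm held at about 7 N with no movement (force readings are noisy, roughly ±1 N). I'll back off, rise and check.

```bash
python3 -m jog '[[1,0.15,0.06,0,0,0,0],[1,0.5,0.18,0,0,0,0],[1,0.9,0.34,0,0,0,0],[1,0.9,0.34,1.5,0,0,0],[1,0.9,0.34,3.4,0,0,0]]'
python3 -m jog '[[1,0,0,1.8,0,0,0],[1,0,0,3.5,0,0,0],[1,1,-1.5,3.5,0,0,0],[1,2.2,-3,3.5,0,0,0],[1,3,-4.6,3.5,0,0,0]]'
python3 -m jog '[[1,0,0,0,0,0,0],[1,0,0,0,0,0,0],[1,0,0,0,0,0,0]]'
python3 meas.py new | egrep "top|scene|knob|phone|washer"
python3 - <<'E'
from h import *
im,d=bot.camera("top"); jm,_=bot.camera("scene")
cv2.imwrite("pics/c2.png",cv2.resize(np.hstack([im[120:360,180:480],jm[140:380,180:480]])[...,::-1],None,fx=1.33,fy=1.33))
E
```

```text
time: 17.85
ee_pos: [0.5057, 0.0385, 0.2447]
tcp_rot: [-89.7, -0.1, 110.2]
wrist_force: [0.7, 1.0, 0.8]
opening: 0.0001
time: 18.35
ee_pos: [0.5832, -0.0776, 0.333]
tcp_rot: [-90.0, -0.0, 110.3]
wrist_force: [0.3, 0.0, -0.5]
opening: -0.0001
time: 18.65
ee_pos: [0.5812, -0.076, 0.3336]
tcp_rot: [-90.0, -0.0, 110.2]
wrist_force: [1.3, -0.1, 0.0]
opening: -0.0003
top
  return _methods._mean(a, axis=axis, dtype=dtype,
  ret = um.true_divide(
Traceback (most recent call last):
  File "meas.py", line 34, in <module>
    print(n); [print(' ',k,v) for k,v in meas(im,d,n).items()]
                                         ~~~~^^^^^^^^
  File "meas.py", line 26, in meas
    m=near(.51,-.07,.05,.197,.215); q=P[m]; out['washer']=(np.median(q,0),(q.min(0)+q.max(0))/2,m.sum())
                                                                           ~~~~~^^^
ValueError: zero-size array to reduction operation minimum which has no identity
```

View pics/c2.png

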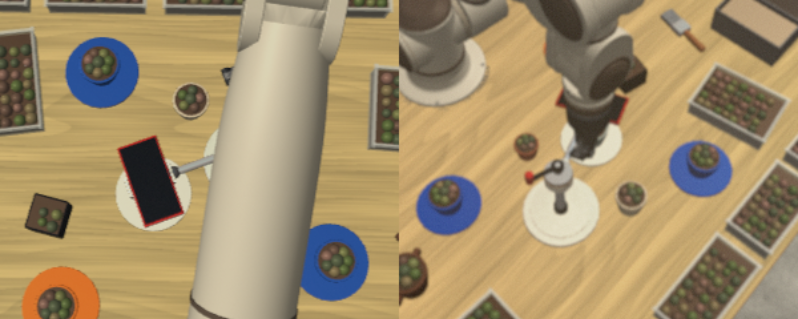

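The picture shows the phone over the pot and the lever turned, with the bystanders in place. One last phone reading, then I hand in.

```bash
sed -i "s/    m=near(.51,-.07,.05,.197,.215).*//" meas.py; python3 meas.py new | egrep "top|phone" ; python3 -c "
from workcell import bot
print(bot.job_done())"
```

```text
top
  phone (((442.0836181640625, 96.28321838378906), (148.0776824951172, 72.67597961425781), 20.757261276245117), np.float64(0.18102065341168974), np.int64(1833))
  phone (((498.2554931640625, 116.76667785644531), (28.891809463500977, 67.29920959472656), 22.28895378112793), np.float64(0.18338952428952565), np.int64(150))
the job is handed in; nothing more can be done
None
```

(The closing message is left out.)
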